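# Snap the lid onto a new sharps box and keep it pressed home

### The job

Start the new sharps box: take the loose red lid by its chute, lower it squarely into the mouth of the yellow box until you feel it rest on the four orange spring clips, and pause there. Then press it straight down until all four clips snap over its edge and it sits flush on the rim. Keep pressing it firmly down and finish like that, still holding the lid, so that I can check the clips all round; leave everything else where it stands.

Things in the scene. Friction and masses are not known exactly. Their poses are not given: they have to be found in the camera images.
- lid_chute (a point): centre of the drop chute of the loose red lid, the block to grip: 56 mm along the lid's x, 36 mm along its y (grip across y), 36 mm high, so its top is 18 mm above this point and the lid's flat plate 18 mm below it. Axes are the lid's: x along its long side, y along its short side, z up. The lid weighs about 90 g and lies flat on the worktop, plug down
- lid_underside (a point): centre of the underside of the lid's plate, 22 mm below the chute's centre. The plate is 120 mm (x) by 100 mm (y), 4 mm thick; beneath it hangs a plug 22 mm deep, 99 x 79 mm, its lower 12 mm tapering in by about 5 mm a side. Axes as the lid's
- box_rim (a point): centre of the mouth of the yellow sharps box, level with the top of its rim, 95 mm above the worktop. x runs along the box's long side, y along its short side, z up. The mouth measures 102 mm (x) by 82 mm (y), 1.5 mm clear of the lid's plug all round. The lid goes on with its x along the box's x (either way round)
- sharps_box: the same box with its white holder, fixed, 118 x 98 mm at the rim; origin at the middle of its foot. Four orange spring clips, one amid each side, rise 21 mm above the rim. The lid's plate meets their ramps when its underside is 10 to 13 mm above the rim; pressing builds up to 10 to 20 N until, about 6 mm above the rim, it drops suddenly as the clips snap in; then the plate stops on the rim
- clip_far (a joint): orange clip at the +x end of the box; rad: 0 at rest upright with its nose over the mouth; grows as the clip is bent outwards (about 0.08 while the lid's edge passes); springs back to 0. 16 mm wide, spring-loaded
- clip_near (a joint): orange clip at the -x end of the box; rad: 0 at rest upright with its nose over the mouth; grows as the clip is bent outwards (about 0.08 while the lid's edge passes); springs back to 0. 16 mm wide, spring-loaded
- clip_left (a joint): orange clip on the +y side of the box; rad: 0 at rest upright with its nose over the mouth; grows as the clip is bent outwards (about 0.08 while the lid's edge passes); springs back to 0. 16 mm wide, spring-loaded
- clip_right (a joint): orange clip on the -y side of the box; rad: 0 at rest upright with its nose over the mouth; grows as the clip is bent outwards (about 0.08 while the lid's edge passes); springs back to 0. 16 mm wide, spring-loaded
- brown_bottle: brown medicine bottle with a white cap, 44 mm across, 90 mm high; a bystander; origin under its centre
- white_bottle: small white bottle with a blue cap, 32 mm across, 68 mm high; a bystander; origin under its centre
- skin_tape: roll of skin-coloured tape lying flat, 82 mm across, 30 mm high; a bystander; origin under its centre
- slides: beige carton of microscope slides, 60 x 90 x 32 mm; a bystander; origin under its centre

How it is judged:
On the way, in this order (a step that is already met when the one before it is completed fails the run):
1. the lid is picked up and clear of the worktop (height (world z) of lid_underside above 0.06 m and contact force between the fingers and lid above 1 N), for 0.1 s.
2. the lid sits squarely in the mouth, resting on the clips, not yet pressed through (horizontal distance between lid_underside and box_rim below 0.005 m and angle between the x axis of lid_underside and the x axis of box_rim, either way round below 0.06 rad and z of lid_underside in the frame of box_rim between 0.0055 and 0.0155 m and contact force between lid and sharps_box above 0.4 N), for 0.2 s.
At the end, for the whole second after the job is handed in: The lid lies square and flush on the rim (underside within 1.5 mm of it, within 5 mm sideways, 0.06 rad in yaw, 0.03 rad in tilt), all four clips have sprung back over its edge (under 0.03 rad), and the gripper is still on the lid, pressing it onto the box with more than 6 N (horizontal distance between lid_underside and box_rim below 0.005 m and angle between the x axis of lid_underside and the x axis of box_rim, either way round below 0.06 rad and z of lid_underside in the frame of box_rim below 0.0015 m and angle between the z axis of lid_underside and the z axis of box_rim, either way round below 0.03 rad and value of joint each of clip_far, clip_near, clip_left, clip_right below 0.03 rad and contact force between lid and sharps_box above 6 N and contact force between the fingers and lid above 3 N); the arm keeps its last pose, push and grip.
It fails at once if a bystander is pushed away (over 30 mm) or knocked over (distance of any of brown_bottle, white_bottle, skin_tape, slides from where it was at the start of the episode above 0.03 m or angle between any of brown_bottle, white_bottle, skin_tape, slides's own z axis and vertical above 0.5 rad).
It also fails if it takes over 53 s, if anything falls off the work surface, if the arm or the gripper's body presses on something with over 40 N, if the wrist force passes 120 N, or if a joint passes its speed limit or range.

### The arm

A 6-joint arm with a two-finger parallel gripper is mounted at the origin on a cart in front of the work surface, level with it; the furniture and walls round the work are solid. World frame = base frame: x ahead of the robot, y to its left, z up, the work surface at z = 0. Lengths are in m, angles in rad, forces in N, time in s.
With the tool pointing down it reaches from about 0.225 to 0.725 m from the base axis. Payload 3.1 kg.
Tool frame: the origin (TCP) lies on the centre line of the jaws, within the pads' length; the fingertips stand 11 mm ahead of it and the grasp point (between the pads) lies 8 mm behind it; x points along the fingers, y is the direction in which the jaws open and shut, and the axes are right-handed (so a half turn about x gives the same grasp; the last joint's range is limited). The gripper opens to 85 mm and grips with 20 to 120 N. Pads are 22 mm wide; open, the fingers measure 114 mm over their backs; the gripper's body (76 mm by 85 mm) begins 54 mm behind the grasp point. The pads swing forward as they close: fully open they stand 13 mm farther back than shut.
Start: joints at [-1.409, 0.048, 0.099, 1.622, 0, 1.443], TCP at [0.15, -0.503, 0.219] pointing down, gripper open.
Joint ranges: [-2.91, 2.91], [-0.99, 1.94], [-1.21, 1.42], [-2.12, 2.29], [-1.49, 1.47], [-3.14, 3.14]. Speed limits (rad/s): [2.79, 2.79, 3.14, 3.14, 3.14, 3.14].

### API

Orientations are given as a rotation vector (axis times angle).
In Python, from station import bot, imaging, workorder gives the robot as it stands. The module is installed in compiled form; this text tells all that it offers.
- The arm moves only by the tool move_arm, never from a script. Its argument "increments" is a list of rows, each a list of 7 numbers: the gripper's target within -1 to 1 (fully open at 1, half-way at 0, shut at -1), then the shift along the tool's x, y, z in cm, then the turn, a rotation vector about the tool's x, y, z in rad. A call has 1 to 20 rows; each row is the pose to reach, as a shift and turn from the pose commanded when the call began, along the tool's axes at that moment; what a row does not reach only later rows make up. A row lasts 1/10 s, in which the tool goes at most 50 mm and 8.59 degrees, less where a joint would pass 70% of its speed; a pose out of reach is approached as far as the arm can. A call with a gripper value outside its range is refused whole. The fingers move at their own pace and stop on an object; "grip_force" is the grip in N (left out, the last holds). Time passes only in rows, so rows that repeat a pose let the fingers close. It gives the time, the measured TCP pose, the force and the opening at its end, in the units of the state.
- bot.observe(): the state, without advancing time (a new reading comes with each control period).
- imaging.snapshot(name): name is "side" or "top" or "wrist"; returns a dict with "frame" (480x640x3 uint8, red, green, blue), "vfov" (degrees; the focal length in pixels is half the picture's height over the tangent of half this angle, whatever the lens; pixels are square), "cx", "cy" (the principal point, pixels), "k1" (the pictures are not rectified: a ray, as slopes to the right and down, at radius r is drawn at 1 + k1 r^2 times it, then the intrinsics apply), "origin" and "orientation" of the camera in the world. Camera axes: x right, y down, z forward; pixel columns grow to the right and rows downward; lengths in m; the calibration is good to about 2 mm. A picture is of the moment at which its call begins. There is no depth.
- workorder.job_done(): hands the job in, once; it reports no verdict.
The state is a dict: "t": time; "qpos": joint angles; "qvel": joint speeds; "tau": joint torques, N m; "tcp_pos": TCP position; "ee_rot": TCP orientation; "contact_force": force on the tool from outside, world axes, zero at the start; "wrist_torque": the same for the moment, N m; "gripper_width": finger opening in m.
Only numpy, scipy, OpenCV 4.12 (cv2) and the standard library are available. Lean on these libraries where they do the work, as an engineer would, in place of code of your own. Each camera call takes 0.05 s, during which the arm holds its last target. There are 200 camera calls.

## Working session

There is one attempt and no reset: what is moved stays moved. The work goes in short steps, Python scripts to look and compute and a tool call to move; the robot and the scene stay as the last step left them, time stands still between calls to the robot, and variables do not carry over. Pictures are saved under pics/ and viewed, about 8 in all and at most 12, crops included, and the job is handed in when it is done.

Besides the shell and the picture viewer there is one more tool, called after "Call:" as a command line: name --pt "numbers of a row" for each row, then --argument value for the rest. move_arm: Moves the arm, as the interface text tells. Its arguments: {"type":"object","properties":{"increments":{"type":"array","items":{"type":"array","items":{"type":"number"}}},"grip_force":{"type":"number"}},"required":["increments"]}

```bash
mkdir -p pics
python3 - <<'E'
from station import bot, imaging
import cv2,pickle
d={}
for n in("top","side"):
    s=imaging.snapshot(n);d[n]=s
    cv2.imwrite(f"pics/{n}0.png",s["frame"][:,:,::-1])
    print(n,{k:v for k,v in s.items() if k!="frame"})
pickle.dump(d,open("s0.pkl","wb"))
print(bot.observe())
E
```

```text
top {'vfov': 47.604838752088625, 'cx': 320.1640928878148, 'cy': 240.67848921148888, 'k1': -0.06458127379571371, 'origin': array([ 0.38146646, -0.06170613,  1.67270016]), 'orientation': array([-2.16565618,  2.1646504 , -0.11974147])}
side {'vfov': 43.18925863753199, 'cx': 317.3399224312899, 'cy': 242.43528683788958, 'k1': 0.03245224138638263, 'origin': array([-0.03822661, -1.17990329,  0.69455872]), 'orientation': array([-1.98050567,  0.49157844, -0.30743589])}
{'t': 0.1, 'qpos': array([-1.40878804e+00,  4.86915233e-02,  9.77431385e-02,  1.62199452e+00,
       -4.40159337e-05,  1.44300186e+00]), 'qvel': array([ 1.45660935e-05, -1.25395571e-03,  3.39601221e-03,  2.16979078e-04,
       -1.62834363e-03, -6.81791978e-04]), 'tau': array([ 2.66219678e-03, -3.39851975e+01,  3.20935643e+01,  1.57613272e-02,
       -6.08520645e-05,  1.01204325e-06]), 'tcp_pos': array([ 0.14990786, -0.50253592,  0.21742082]), 'ee_rot': array([ 2.06665239,  0.30382733, -2.066821  ]), 'contact_force': array([ 0.1840799 , -0.68945593,  0.06337829]), 'wrist_torque': array([-0.00474501, -0.04159779, -0.03050643]), 'gripper_width': 0.08542157972856422}
```

View pics/top0.png

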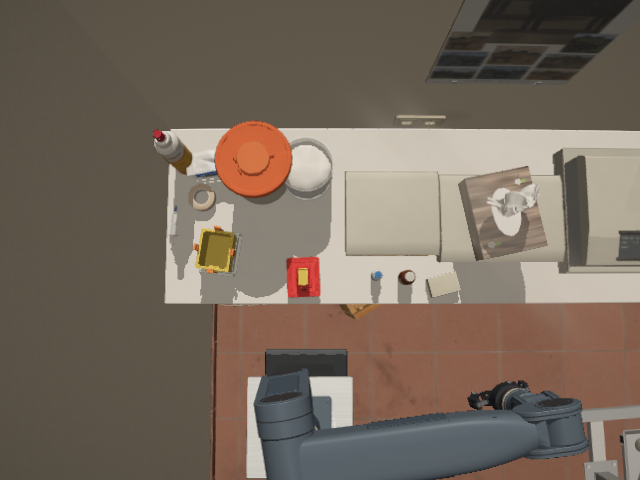

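View pics/side0.png

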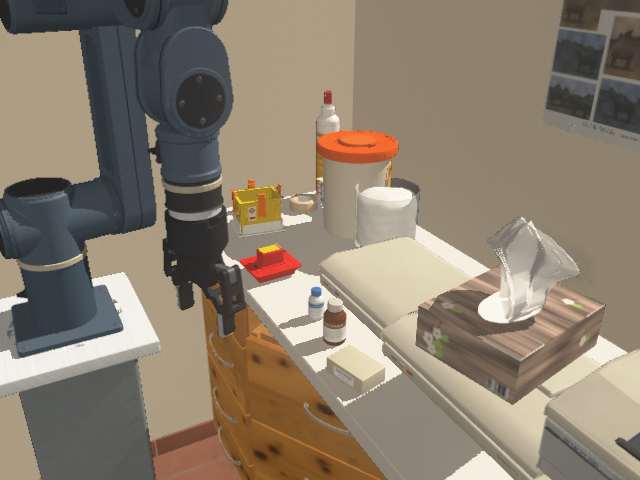

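The top view shows the lid near (303,277) and the box near (217,250). The bottles and slides lie right of the lid at (377–445, 280), and the tape is at (202,197). Next I'll enlarge the lid and box.

```bash
python3 - <<'E'
import cv2,pickle
d=pickle.load(open("s0.pkl","rb"))
f=d["top"]["frame"][215:310,185:335,::-1]
cv2.imwrite("pics/topc.png",cv2.resize(f,None,fx=5,fy=5,interpolation=cv2.INTER_CUBIC))
E
cat > h.py <<'E'
import numpy as np,cv2
from scipy.spatial.transform import Rotation as R
def cam(s):
    h,w=s["frame"].shape[:2]; f=h/2/np.tan(np.radians(s["vfov"])/2)
    K=np.array([[f,0,s["cx"]],[0,f,s["cy"]],[0,0,1.]]);D=np.array([s["k1"],0,0,0,0.])
    return K,D,R.from_rotvec(s["orientation"]).as_matrix(),np.array(s["origin"])
def onplane(s,uv,z):
    K,D,Rm,o=cam(s)
    p=cv2.undistortPoints(np.array(uv,float).reshape(-1,1,2),K,D).reshape(-1,2)
    r=np.c_[p,np.ones(len(p))]@Rm.T
    return o+r*((z-o[2])/r[:,2])[:,None]
def project(s,P):
    K,D,Rm,o=cam(s)
    rv=cv2.Rodrigues(Rm.T)[0]
    return cv2.projectPoints(np.array(P,float).reshape(-1,1,3),rv,-Rm.T@o,K,D)[0].reshape(-1,2)
E
```

```text
(no output)
```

View pics/topc.png

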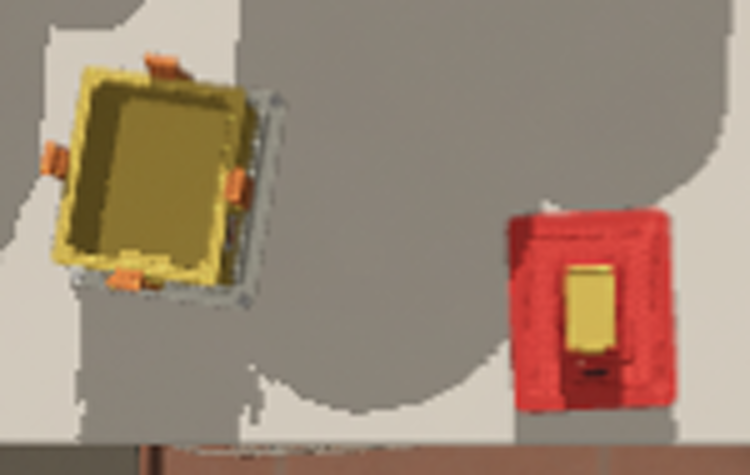

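The crop shows the lid plate corners at (512,213), (668,210), (676,408) and (518,411), and the chute's yellow top around (590,309). The rim corners are (86,68), (246,90), (216,283) and (54,262).

Run:
```python
import pickle,numpy as np
from h import *
d=pickle.load(open("s0.pkl","rb"));s=d["top"]
def g(c,z):
    c=(np.array(c)+.5)/5-.5+[185,215]
    P=onplane(s,c,z)[:,:2];m=P.mean(0)
    a=(P[0]+P[1]-P[2]-P[3])/2;b=(P[0]+P[3]-P[1]-P[2])/2
    print(np.round(m,4),"len",np.linalg.norm(a),np.linalg.norm(b),"yaw",np.arctan2(a[1],a[0]),np.arctan2(b[1],b[0])-np.pi/2)
    return m
m=g([(512,213),(668,210),(676,408),(518,411)],.026)
g([(567,266),(614,265),(617,351),(567,352)],.062)
b=g([(86,68),(246,90),(216,283),(54,262)],.095)
print(project(d["side"],[[*m,.026],[*m,.062],[*b,.095]]))
print(R.from_rotvec([2.06665239,0.30382733,-2.066821]).as_matrix())
```

```text
[ 0.4538 -0.0117] len 0.11976821916196267 0.09498111150103264 yaw 0.03892782703861403 0.019813392381667905
[ 0.4532 -0.0115] len 0.05085756942283513 0.028698477892171944 yaw 0.021101554024750942 0.02133228658354125
[0.529  0.2453] len 0.11455999134278155 0.09553925298069532 yaw -0.1380689285482314 -0.1314442038961543
[[269.56559538 261.1434811 ]
 [269.04211472 247.47256445]
 [255.58491987 192.85927271]]
[[-3.89682699e-04  2.85762832e-01 -9.58300293e-01]
 [ 2.11137176e-03 -9.58297995e-01 -2.85763005e-01]
 [-9.99997695e-01 -2.13468508e-03 -2.29919424e-04]]
```

Call:
move_arm --pt "1 2.1 -38.4 -43.1 -2.88 0 0" --pt "1 2.1 -38.4 -43.1 -2.88 0 0" --pt "1 2.1 -38.4 -43.1 -2.88 0 0" --pt "1 2.1 -38.4 -43.1 -2.88 0 0" --pt "1 2.1 -38.4 -43.1 -2.88 0 0" --pt "1 2.1 -38.4 -43.1 -2.88 0 0" --pt "1 2.1 -38.4 -43.1 -2.88 0 0" --pt "1 2.1 -38.4 -43.1 -2.88 0 0" --pt "1 2.1 -38.4 -43.1 -2.88 0 0" --pt "1 2.1 -38.4 -43.1 -2.88 0 0" --pt "1 2.1 -38.4 -43.1 -2.88 0 0" --pt "1 2.1 -38.4 -43.1 -2.88 0 0" --pt "1 2.1 -38.4 -43.1 -2.88 0 0" --pt "1 2.1 -38.4 -43.1 -2.88 0 0" --pt "1 2.1 -38.4 -43.1 -2.88 0 0" --pt "1 2.1 -38.4 -43.1 -2.88 0 0" --pt "1 2.1 -38.4 -43.1 -2.88 0 0" --pt "1 2.1 -38.4 -43.1 -2.88 0 0" --pt "1 2.1 -38.4 -43.1 -2.88 0 0" --pt "1 2.1 -38.4 -43.1 -2.88 0 0"

```text
t: 2.1
tcp_pos: [0.4529, -0.0119, 0.1969]
ee_rot: [-0.024, 1.572, 0.025]
contact_force: [0.4, 1.0, -0.1]
gripper_width: 0.0855
```

Run:
```python
from station import bot, imaging
import cv2,pickle
s=imaging.snapshot("wrist");pickle.dump(s,open("w1.pkl","wb"))
cv2.imwrite("pics/w1.png",s["frame"][:,:,::-1])
print({k:v for k,v in s.items() if k!="frame"})
o=bot.observe();print(o["tcp_pos"],o["ee_rot"],o["qpos"])
```

```text
{'vfov': 60.288628725469394, 'cx': 323.7430571508872, 'cy': 240.51753011532077, 'k1': -0.050726727133963645, 'origin': array([ 0.37380551, -0.01488187,  0.35165957]), 'orientation': array([2.02213213, 2.08750654, 0.33006353])}
[ 0.45287257 -0.01188509  0.19686428] [-0.02374278  1.57199867  0.0241346 ] [-1.74447697e-01 -1.41708933e-01 -1.26707975e-01  1.58715522e+00
 -6.77268710e-06 -2.04922041e-01]
```

View pics/w1.png

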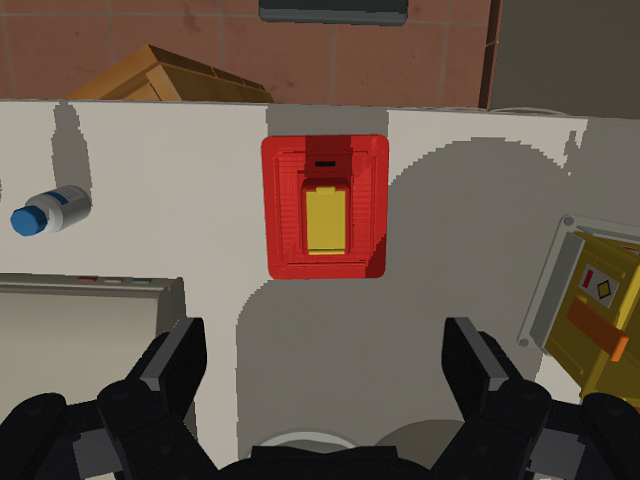

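The wrist view shows the lid plate corners at about (262,136), (389,135), (386,278) and (269,279). The yellow chute top is at (308–347, 187–254).

Run:
```python
import pickle,numpy as np
from h import *
s=pickle.load(open("w1.pkl","rb"))
def g(c,z):
    P=onplane(s,c,z)[:,:2];m=P.mean(0)
    a=(P[2]+P[3]-P[0]-P[1])/2;b=(P[1]+P[2]-P[0]-P[3])/2
    print(np.round(m,4),"len",np.linalg.norm(a),np.linalg.norm(b),"yaw",np.arctan2(a[1],a[0]),np.arctan2(b[1],b[0])-np.pi/2)
g([(262,136),(389,135),(386,278),(269,279)],.026)
g([(308,187),(347,187),(346,254),(306,254)],.062)
for r in([-0.02374278,1.57199867,0.0241346],): print(R.from_rotvec(r).as_matrix())
f=s["frame"].astype(int)
red=((f[:,:,0]>130)&(f[:,:,1]<60)&(f[:,:,2]<60)).astype(np.uint8); print(cv2.minAreaRect(np.argwhere(red)[:,::-1].astype(np.float32)))
```

```text
[ 0.4537 -0.0098] len 0.11896072317647102 0.09880915312200002 yaw 0.04758693889335438 0.040235268162780224
[ 0.4528 -0.0099] len 0.050365328519498515 0.02869223610388112 yaw 0.012519472932828095 0.031762352859294074
[[-1.33849846e-03 -3.04694484e-02  9.99534802e-01]
 [ 2.29019324e-04  9.99535662e-01  3.04697813e-02]
 [-9.99999078e-01  2.69696540e-04 -1.33089886e-03]]
((325.19219970703125, 206.79232788085938), (142.8022918701172, 127.0477066040039), 89.36341094970703)
```

Call:
move_arm --pt "1 5 0.15 0.1 0 0 0" --pt "1 9 0.15 0.1 0 0 0" --pt "1 12 0.15 0.1 0 0 0" --pt "1 14 0.15 0.1 0 0 0" --pt "1 15 0.15 0.1 0 0 0" --pt "1 15.3 0.15 0.1 0 0 0" --pt "1 15.3 0.15 0.1 0 0 0" --pt "-1 15.3 0.15 0.1 0 0 0" --pt "-1 15.3 0.15 0.1 0 0 0" --pt "-1 15.3 0.15 0.1 0 0 0" --pt "-1 15.3 0.15 0.1 0 0 0" --pt "-1 15.3 0.15 0.1 0 0 0" --pt "-1 15.3 0.15 0.1 0 0 0" --pt "-1 15.3 0.15 0.1 0 0 0" --pt "-1 15.3 0.15 0.1 0 0 0" --pt "-1 15.3 0.15 0.1 0 0 0" --grip_force 80

```text
t: 3.75
tcp_pos: [0.4553, -0.0106, 0.046]
ee_rot: [-0.022, 1.568, 0.022]
contact_force: [-0.5, 0.4, 5.4]
gripper_width: 0.0319
```

Run:
```python
from station import bot, imaging
import cv2,pickle,numpy as np
a=imaging.snapshot("wrist");b=imaging.snapshot("side")
pickle.dump((a,b),open("g1.pkl","wb"))
A=a["frame"][60:460,140:500];B=cv2.resize(b["frame"][160:300,200:340],(400,400),interpolation=cv2.INTER_CUBIC)
cv2.imwrite("pics/g1.png",np.hstack([A,B])[:,:,::-1])
o=bot.observe();print(o["tcp_pos"],o["ee_rot"],o["contact_force"],o["wrist_torque"],o["gripper_width"])
```

```text
[ 0.45528743 -0.01054912  0.04599967] [-0.0224899   1.56824839  0.02189987] [-0.74045772  0.77459963  6.02912155] [ 0.00659542  0.17131386 -0.0198123 ] 0.0320651948495092
```

View pics/g1.png

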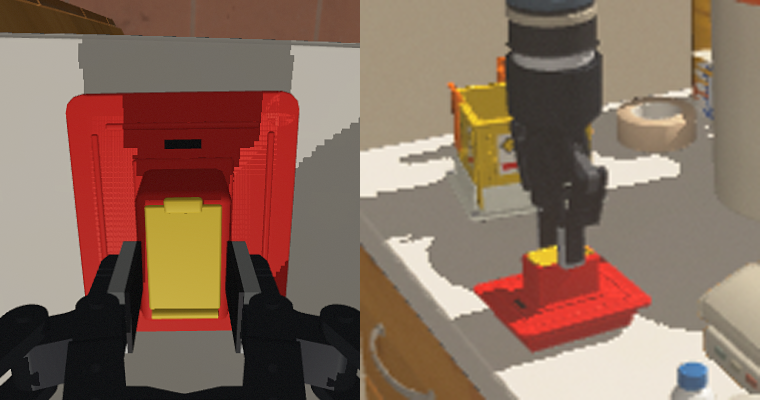

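The wrist crop shows the jaws on both sides of the chute, and the lid flat and square. In the side crop the pads are on the chute above the plate. I'll lift now.

Call:
move_arm --pt "-1 -0.5 0 0 0 0 0" --pt "-1 -1.5 0 0 0 0 0" --pt "-1 -4 0 0 0 0 0" --pt "-1 -7 0 0 0 0 0" --pt "-1 -10 0 0 0 0 0" --pt "-1 -13 0 0 0 0 0" --pt "-1 -14.5 0 0 0 0 0" --pt "-1 -15 0 0 0 0 0" --pt "-1 -15 0 0 0 0 0" --pt "-1 -15 0 0 0 0 0"

```text
t: 4.85
tcp_pos: [0.4536, -0.0103, 0.1933]
ee_rot: [-0.022, 1.573, 0.022]
contact_force: [-0.9, 0.5, -0.5]
gripper_width: 0.0318
```

Call:
move_arm --pt "-1 0 2 0.7 0.03 0 0" --pt "-1 0 5 1.8 0.08 0 0" --pt "-1 0 8.5 3 0.12 0 0" --pt "-1 0 11.5 4.1 0.165 0 0" --pt "-1 0 13.3 4.7 0.165 0 0" --pt "-1 0 13.9 4.9 0.165 0 0" --pt "-1 0 13.9 4.9 0.165 0 0" --pt "-1 0 13.9 4.9 0.165 0 0"

```text
t: 5.65
tcp_pos: [0.4987, 0.1291, 0.1938]
ee_rot: [0.107, 1.57, -0.109]
contact_force: [0.3, 0.0, -0.5]
gripper_width: 0.0319
```

Run:
```python
from station import bot, imaging
import cv2,pickle
s=imaging.snapshot("wrist");pickle.dump(s,open("w2.pkl","wb"))
cv2.imwrite("pics/w2.png",s["frame"][:,:,::-1])
o=bot.observe();print(o["tcp_pos"],R.as_matrix() if 0 else o["ee_rot"],o["contact_force"],o["wrist_torque"])
```

```text
[0.49886153 0.12889103 0.19407339] [ 0.10769222  1.56910808 -0.10885755] [ 0.9160047  -0.28453052 -1.50778176] [ 0.04204928  0.00126757 -0.0123462 ]
```

View pics/w2.png

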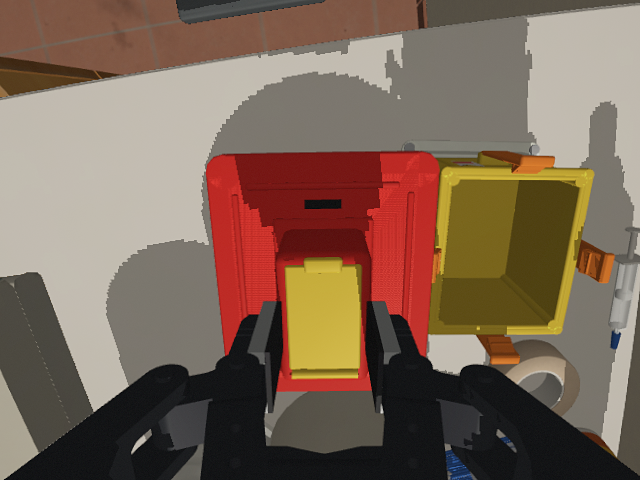

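The lid is held level, its near corners at about (207,157) and (438,153). The rim's right corners are at about (594,171) and (561,333). I'll zoom in on those corners.

Run:
```python
import cv2,pickle,numpy as np
f=pickle.load(open("w2.pkl","rb"))["frame"]
c=lambda x,y:cv2.resize(f[y:y+44,x:x+60],None,fx=6,fy=6,interpolation=cv2.INTER_CUBIC)
g=np.vstack([np.hstack([c(195,140),c(415,140)]),np.hstack([c(550,155),c(535,305)])])
for i in range(0,720,60):cv2.line(g,(i,0),(i,6),(0,0,0),1)
cv2.imwrite("pics/w2c.png",g[:,:,::-1])
```

```text
(no output)
```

View pics/w2c.png

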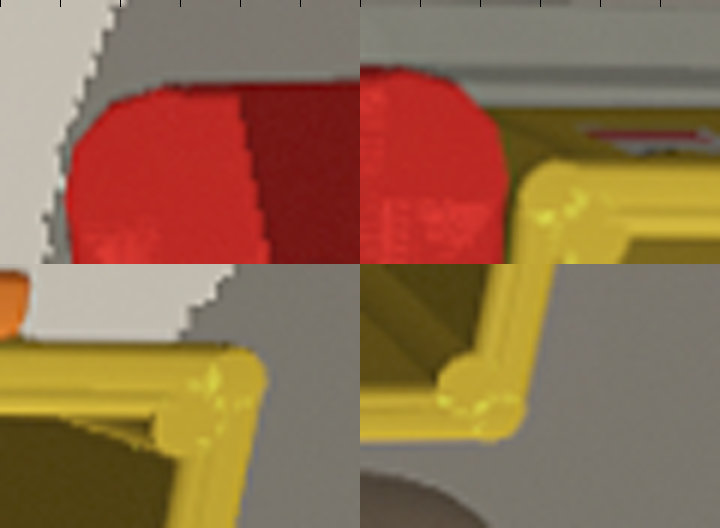

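The crops give lid near corners at (205.7,155) and (439.8,151), and rim corners at (441.6,166.2), (594.7,168.3) and (562.2,334.5).

Run:
```python
import pickle,numpy as np
from h import *
s=pickle.load(open("w2.pkl","rb"))
P=onplane(s,[(441.6,166.2),(594.7,168.3),(562.2,334.5)],.095)[:,:2]
b=(P[0]+P[2])/2; e=P[1]-P[0];x=P[2]-P[1]
yb=np.arctan2(x[1],x[0]);print("box",b,np.linalg.norm(e),np.linalg.norm(x),"yaw",np.arctan2(-e[0],e[1]),yb)
T=R.from_rotvec([0.10769222,1.56910808,-0.10885755]).as_matrix();print(T)
for z in(.174,.170):
    L=onplane(s,[(205.7,155),(439.8,151)],z)[:,:2];e=L[1]-L[0];n=np.array([e[1],-e[0]])/np.linalg.norm(e)
    c=L.mean(0)+.06*n
    print("lid",c,np.linalg.norm(e),"yaw",np.arctan2(n[1],n[0]),"lid-tcp",c-[0.49886,0.12889])
```

```text
box [0.52903278 0.24649589] 0.09702380113854694 0.11763098710314217 yaw -0.14119576538985 -0.1337815498011697
[[-1.07272148e-03  1.37423568e-01  9.90511793e-01]
 [-6.68991042e-04  9.90512043e-01 -1.37424327e-01]
 [-9.99999201e-01 -8.10061544e-04 -9.70608408e-04]]
lid [0.49763387 0.12936341] 0.09785584835730106 yaw -0.11990824862600342 lid-tcp [-0.00122613  0.00047341]
lid [0.49803928 0.12929372] 0.10009827116341757 yaw -0.11990824862600356 lid-tcp [-0.00082072  0.00040372]
```

Call:
move_arm --pt "-1 0 1.5 0.2 0 0 0" --pt "-1 0 4 0.5 0 0 0" --pt "-1 0 7 0.9 0 0 0" --pt "-1 0 10 1.2 0 0 0" --pt "-1 0 11.5 1.4 0 0 0" --pt "-1 0 12 1.5 0 0 0" --pt "-1 0 12 1.5 0 0 0" --pt "-1 1 12 1.5 0 0 0" --pt "-1 2 12 1.5 0 0 0" --pt "-1 2.5 12 1.5 0 0 0" --pt "-1 2.5 12 1.5 0 0 0" --pt "-1 2.5 12 1.5 0 0 0"

```text
t: 6.9
tcp_pos: [0.5302, 0.2463, 0.1691]
ee_rot: [0.108, 1.569, -0.108]
contact_force: [0.3, 0.1, -0.1]
gripper_width: 0.0321
```

Run:
```python
from station import bot, imaging
import cv2,pickle,numpy as np
a=imaging.snapshot("wrist");b=imaging.snapshot("side")
pickle.dump((a,b),open("w3.pkl","wb"))
A=cv2.resize(a["frame"][100:440,140:540],(470,400));B=cv2.resize(b["frame"][130:260,200:300],(308,400),interpolation=cv2.INTER_CUBIC)
cv2.imwrite("pics/w3.png",np.hstack([A,B])[:,:,::-1])
o=bot.observe();print(o["tcp_pos"],o["ee_rot"],o["contact_force"],o["wrist_torque"],o["gripper_width"])
```

```text
[0.5307212  0.24663163 0.16992506] [ 0.10781415  1.56749651 -0.1074084 ] [-0.40671625  0.96016853 -1.75693245] [ 0.01802744 -0.03388256  0.01128731] 0.03215667874337015
```

View pics/w3.png

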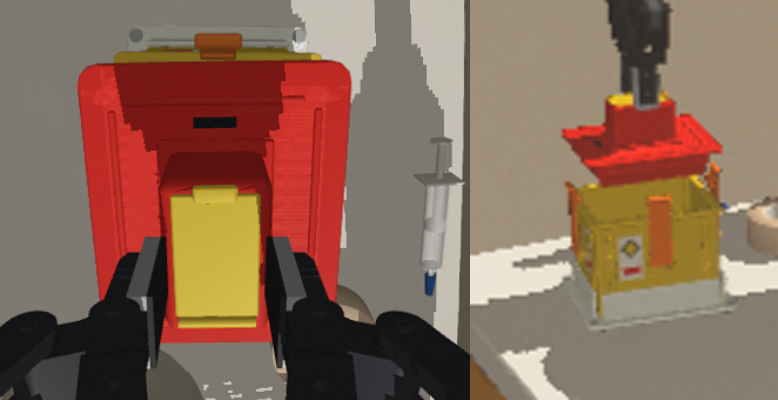

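The wrist crop shows the lid over the box with the near clip (218,43) amid the lid's near edge (78–350). The side crop shows the plug level above the mouth. I'll check the lateral alignment in numbers.

Run:
```python
import pickle,numpy as np
from h import *
s=pickle.load(open("w3.pkl","rb"))[0]
u=lambda p:(np.array(p)+0.)/1.1755+[140,100]
u2=lambda p:u(p)
L=onplane(s,[u((78,63)),u((350,63))],.148)[:,:2];e=L[1]-L[0];w=np.linalg.norm(e);e/=w;n=np.array([e[1],-e[0]])
c=L.mean(0)+.06*n
C=onplane(s,[u((196,37)),u((242,37)),u((218.5,37))],.116)[:,:2]
print("lid",c,w,np.arctan2(n[1],n[0]),"clip",C[2],"clipw",np.linalg.norm(C[1]-C[0]),"lateral clip-lid",(C[2]-c)@e)
print("box centre from clip",C[2]+.0605*n)
```

```text
lid [0.52944651 0.24528679] 0.09748283048456569 -0.13696012493990217 clip [0.46316157 0.25620289] clipw 0.019126073510431302 lateral clip-lid 0.0017638309191416956
box centre from clip [0.52309503 0.24794268]
```

Call:
move_arm --pt "-1 0.7 0.07 0 0 0 0" --pt "-1 1.4 0.07 0 0 0 0" --pt "-1 2 0.07 0 0 0 0" --pt "-1 2.5 0.07 0 0 0 0" --pt "-1 2.8 0.07 0 0 0 0" --pt "-1 3 0.07 0 0 0 0" --pt "-1 3.2 0.07 0 0 0 0" --pt "-1 3.2 0.07 0 0 0 0" --pt "-1 3.2 0.07 0 0 0 0"

```text
t: 7.9
tcp_pos: [0.5308, 0.2475, 0.1377]
ee_rot: [0.108, 1.568, -0.107]
contact_force: [-0.4, 0.3, -0.3]
gripper_width: 0.032
```

Call:
move_arm --pt "-1 0.15 0 0 0 0 0" --pt "-1 0.3 0 0 0 0 0" --pt "-1 0.45 0 0 0 0 0" --pt "-1 0.45 0 0 0 0 0" --pt "-1 0.45 0 0 0 0 0"

```text
t: 8.4
tcp_pos: [0.5306, 0.2474, 0.1329]
ee_rot: [0.107, 1.568, -0.108]
contact_force: [0.0, -0.3, -0.8]
gripper_width: 0.0322
```

Call:
move_arm --pt "-1 0.1 0 0 0 0 0" --pt "-1 0.2 0 0 0 0 0" --pt "-1 0.2 0 0 0 0 0" --pt "-1 0.2 0 0 0 0 0"

```text
t: 8.8
tcp_pos: [0.5307, 0.2474, 0.1311]
ee_rot: [0.107, 1.568, -0.108]
contact_force: [0.2, -0.0, 0.3]
gripper_width: 0.0317
```

Call:
move_arm --pt "-1 0.1 0 0 0 0 0" --pt "-1 0.2 0 0 0 0 0" --pt "-1 0.2 0 0 0 0 0" --pt "-1 0.2 0 0 0 0 0"

```text
t: 9.2
tcp_pos: [0.531, 0.2475, 0.1296]
ee_rot: [0.108, 1.567, -0.107]
contact_force: [-0.2, 0.1, 3.9]
gripper_width: 0.032
```

The upward force is 3.9 N with almost no sideways force, so the lid is resting on the clips. I'll pause here.

Call:
move_arm --pt "-1 0 0 0 0 0 0" --pt "-1 0 0 0 0 0 0" --pt "-1 0 0 0 0 0 0" --pt "-1 0 0 0 0 0 0" --pt "-1 0 0 0 0 0 0" --pt "-1 0 0 0 0 0 0"

```text
t: 9.8
tcp_pos: [0.5309, 0.2475, 0.1293]
ee_rot: [0.108, 1.568, -0.107]
contact_force: [-0.5, -1.2, 4.9]
gripper_width: 0.032
```

Run:
```python
from station import bot
o=bot.observe();print(o["t"],o["tcp_pos"],o["contact_force"],o["wrist_torque"])
```

```text
9.8 [0.53087393 0.2474773  0.12925857] [-0.49038072 -1.24050309  4.87592876] [-0.06981045  0.0505179   0.05040982]
```

Call:
move_arm --pt "-1 0.1 0 0 0 0 0" --pt "-1 0.2 0 0 0 0 0" --pt "-1 0.3 0 0 0 0 0" --pt "-1 0.4 0 0 0 0 0" --pt "-1 0.5 0 0 0 0 0" --pt "-1 0.6 0 0 0 0 0" --pt "-1 0.6 0 0 0 0 0"

```text
t: 10.5
tcp_pos: [0.5308, 0.2474, 0.1273]
ee_rot: [0.108, 1.565, -0.107]
contact_force: [-5.6, -2.4, 17.9]
gripper_width: 0.0321
```

Call:
move_arm --pt "-1 0.1 0 0 0 0 0" --pt "-1 0.2 0 0 0 0 0" --pt "-1 0.3 0 0 0 0 0" --pt "-1 0.4 0 0 0 0 0" --pt "-1 0.4 0 0 0 0 0" --pt "-1 0.4 0 0 0 0 0"

```text
t: 11.1
tcp_pos: [0.5299, 0.2473, 0.1188]
ee_rot: [0.107, 1.57, -0.108]
contact_force: [-0.8, -0.5, 6.0]
gripper_width: 0.032
```

The clips have snapped: TCP height fell by 8.5 mm. I'll press more firmly.

Call:
move_arm --pt "-1 0.15 0 0 0 0 0" --pt "-1 0.3 0 0 0 0 0" --pt "-1 0.45 0 0 0 0 0" --pt "-1 0.6 0 0 0 0 0" --pt "-1 0.6 0 0 0 0 0" --pt "-1 0.6 0 0 0 0 0" --pt "-1 0.6 0 0 0 0 0"

```text
t: 11.8
tcp_pos: [0.53, 0.2473, 0.1186]
ee_rot: [0.108, 1.566, -0.107]
contact_force: [-9.3, -3.8, 24.5]
gripper_width: 0.0321
```

Run:
```python
from station import bot, imaging
import cv2,pickle,numpy as np
a=imaging.snapshot("wrist");b=imaging.snapshot("side")
A=cv2.resize(a["frame"][100:440,140:540],(470,400));B=cv2.resize(b["frame"][150:250,220:300],(320,400),interpolation=cv2.INTER_CUBIC)
cv2.imwrite("pics/w4.png",np.hstack([A,B])[:,:,::-1])
o=bot.observe();print(o["tcp_pos"],o["ee_rot"],o["contact_force"],o["wrist_torque"],o["gripper_width"])
```

```text
[0.52998419 0.24732647 0.11860761] [ 0.10755845  1.56635822 -0.10677259] [-10.12429522  -3.75283495  24.0465917 ] [-0.92671967  2.15632066 -0.0387454 ] 0.03210519472411537
```

View pics/w4.png

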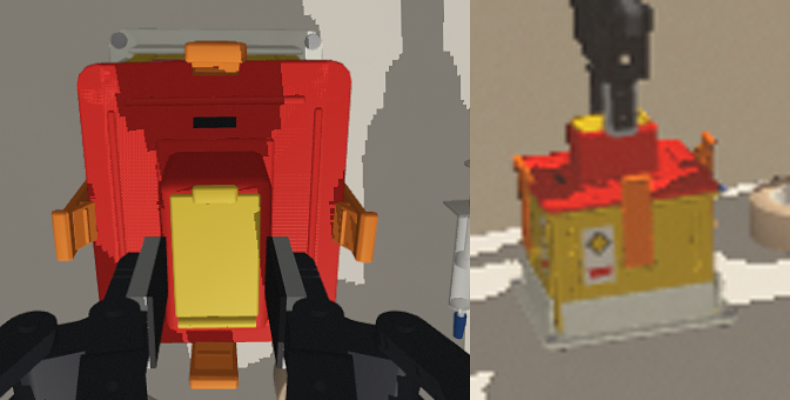

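All four orange clips show over the plate's edge, at (215,55), (75,220), (355,220) and (214,365). In the side crop the plate sits flat on the rim. TCP height stayed put while the force rose from 6 to 24 N, so the lid is seated, and I'll hand in.

```bash
python3 -c "
from station import workorder
print(workorder.job_done())"
```

```text
the job is handed in; nothing more can be done
None
```

The lid is on the box and all four clips look snapped over its edge. I handed the job in with the gripper still holding the chute and pressing down. The hand-in reports no verdict, so these are my own checks:

- **Resting on the clips:** I lowered the lid until it rested on them at about 4–5 N, with its underside about 10.5 mm above the rim, and paused there for 0.6 s.
- **Snap:** The force built to about 18 N at my last reading before the clips gave. The lid then dropped about 8.5 mm.
- **Flush on the rim:** The underside works out to within about 0.5 mm of rim height. It did not sink further when I raised the press from 6 to 24 N. The last wrist and side pictures show the plate flat, with all four clips over its edge.
- **Final press:** About 24 N down, with about 10 N of sideways force and a tool tilt of roughly 0.005 rad. This is the arm giving slightly under load.
- **Disagreements:** Just before lowering, a check against the near clip put the box about 1.8 mm to one side of the lid, while my rim measurement put it 0.7 mm off. I shifted the lid 0.7 mm, and it went in with almost no sideways force. The gripper read 32 mm on the 36 mm chute throughout, but the grip held without slipping.
- **Bystanders:** I kept clear of the bottles, tape and slides, but did not re-measure where they stand at the end.

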